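# Snap the lid of the battery box shut

## Task

The lid has been laid on the clear box of spare batteries, but its rim has not snapped on yet. With the fingertips, press down around the rim, section by section, until all four sides have clicked down flush. Do not lift, tip or shove the box, and leave the small things beside it where they lie.

Things in the scene. Friction and masses are not known exactly. Their poses are not given: they have to be found in the camera images.
- battery_box: Clear box of batteries, about 0.7 kg, loose on the desk, under a teal lid 132 (x) by 108 (y) mm whose top is 56 mm up; tub 116 by 92 mm. Origin: centre of the underside; z up, x to the back side, y to the left; yaw within 0.5 of straight. Lid: a clear middle sunk 8 mm, and a 22 mm wide rim of four fixed corners (26 mm square) with a springy section on each side between them.
- rim_front (a joint): Lift angle of the front (-x) rim section (54 mm long) about its inner edge, rad: 0.36 sprung up (outer edge 8 mm above the corners), 0 clicked down flush. A bead resists with up to about 7 N at the outer edge (10 N further in); pressed below 0.12 (outer edge under 3 mm up) it snaps down by itself and stays; let go earlier it springs up again. Once down it is hard.
- rim_right (a joint): Lift angle of the right (-y) rim section (78 mm long) about its inner edge; behaves as rim_front.
- rim_back (a joint): Lift angle of the back (+x) rim section (54 mm long) about its inner edge; behaves as rim_front.
- rim_left (a joint): Lift angle of the left (+y) rim section (78 mm long) about its inner edge; behaves as rim_front.
- rim_front_top (a point): Middle of the top face of the front section, on its thumb ribs, 8 mm from its outer edge: a good place to press. Moves with the section: clicked down it is 58 mm from the box origin along -x and 56 mm above the desk; about 5 mm higher when sprung up.
- rim_right_top (a point): The same on the right section: when clicked down 46 mm from the box origin along -y. To that side, nearer the robot, a tall red table lamp is fixed (column 310 mm ahead of the base axis and 20 mm to its right, foot 190 mm wide, shade from 535 mm above the desk upwards, solid out to about 120 mm from the column): reach round it with elbow and forearm to its left.
- rim_back_top (a point): The same on the back section: when clicked down 58 mm from the box origin along +x.
- rim_left_top (a point): The same on the left section: when clicked down 46 mm from the box origin along +y.
- spare_cell: Loose AA battery, red and silver, 15 mm thick, 50 mm long, lying beside the right side of the box. Origin: centre of its underside. Leave it alone.
- usb_stick: Black USB stick, 18 by 52 by 8 mm, lying behind the box. Origin: centre of its underside. Leave it alone.
- eraser: Pink and white eraser, 19 by 47 by 12 mm, lying in front of the box. Origin: centre of its underside. Leave it alone.

How it is judged:
At the end, for the whole second after the job is handed in: All four rim sections are clicked down (lift angle below 0.06 rad, about 1.3 mm at the outer edge) and stay so with nothing touching them; the box stands flat (within 0.05 rad), at rest, within 40 mm of where it stood (value of joint each of rim_front, rim_right, rim_back, rim_left below 0.06 rad and angle between battery_box's own z axis and vertical below 0.05 rad and linear speed of battery_box below 0.02 m/s and distance of battery_box from where it was at the start of the episode below 0.04 m).
It fails at once if the box is lifted (more than 12 mm) (height (world z) of battery_box above 0.012 m).
It fails at once if the box is tipped (more than 0.2 rad) (angle between battery_box's own z axis and vertical above 0.2 rad).
It fails at once if the box is shoved away (more than 40 mm) (distance of battery_box from where it was at the start of the episode above 0.04 m).
It fails at once if the loose battery, USB stick or eraser is moved (more than 20 mm) (distance of any of spare_cell, usb_stick, eraser from where it was at the start of the episode above 0.02 m).
It also fails if it takes over 51 s, if anything falls off the work surface, if the arm or the gripper's body presses on something with over 40 N, if the wrist force passes 120 N, or if a joint passes its speed limit or range.

## Robot

A 6-joint arm with a two-finger parallel gripper is mounted at the origin on a cart in front of the work surface, level with it; the furniture and walls round the work are solid. World frame = base frame: x ahead of the robot, y to its left, z up, the work surface at z = 0. Lengths are in m, angles in rad, forces in N, time in s.
With the tool pointing down it reaches from about 0.375 to 0.9 m from the base axis. Payload 3.1 kg.
Tool frame: the origin (TCP) lies midway between the tips of the shut fingers; the grasp point (between the pads) lies robot.grip_depth behind it (robot.grip_depth is the distance from the TCP to the grasp point, in m); z points along the fingers, y is the line along which they close (so a half turn about z gives the same grasp; the last joint's range is limited). The gripper opens to 87 mm and grips with 3 to 60 N. Pads are 19 mm wide; open, the fingers measure 117 mm over their backs; the gripper's body (75 mm by 190 mm) begins 51 mm behind the grasp point.
Start: joints at [1.004, 0.527, 1.433, -0, 1.181, -0.178], TCP at [0.237, 0.578, 0.223] pointing down, gripper open.
Joint ranges: [-3.08, 3.08], [-0.75, 2.2], [0.22, 2.44], [-1.43, 4.57], [0, 2.65], [-2.85, 2.85]. Speed limits (rad/s): [2.79, 2.79, 3.14, 3.14, 3.14, 3.14].

## Interface

Orientations are given as a unit quaternion [x, y, z, w].
In Python, from rig import robot gives the robot as it stands.
- The arm moves only by the shell command python3 nudge.py [OPENING] [FORCE], which reads ROWS from standard input. ROWS is a JSON list of rows, 1 to 20 of them, each an object with the fields tx, ty, tz (the shift in normalised numbers (1 is 1 m)), yaw (a turn about the tool's z in parts of the range, where 1.0 means 2 pi rad); a field left out counts as zero; each row shifts and turns the commanded pose from where the row before left it, along the tool's axes as they then stand; what a row does not reach is not made up. A row lasts 1/12 s, in which the tool goes at most 0.0417 m and 0.125 rad, less where a joint would pass 70% of its speed; a pose out of reach is approached as far as the arm can. OPENING is the finger opening in m, set as the command begins (- or left out keeps the last). The fingers move at their own pace and stop on an object; FORCE is the grip in N (left out, the last holds). Time passes only in rows, so rows that do not move let the fingers close. It prints the time, the measured TCP pose, the force, the opening and the grip force at its end. Input that does not fit is refused with a message, and nothing moves.
- robot.get_obs(): the state, without advancing time (a new reading comes with each control period).
- robot.camera(name): name is "scene" or "top" or "wrist"; returns a dict with "img" (384x512x3 uint8, red, green, blue), "fx", "fy", "cx", "cy" (pixels), "k1" (the pictures are not rectified: a ray, as slopes to the right and down, at radius r is drawn at 1 + k1 r^2 times it, then the intrinsics apply), "xyz" and "attitude" of the camera in the world. Camera axes: x right, y down, z forward; pixel columns grow to the right and rows downward; lengths in m; the calibration is good to about 2 mm. A picture is of the moment at which its call begins. There is no depth.
- robot.hand_in(): hands the job in; it is judged then, once.
The state is a dict: "time": time; "q": joint angles; "joint_velocities": joint speeds; "joint_torque": joint torques, N m; "position": TCP position; "tool_rot": TCP orientation; "ft_force": force on the tool from outside, world axes, zero at the start; "moment": the same for the moment, N m; "grip_width": finger opening in m; "grip_force": force on a finger pad.
Only numpy, scipy, OpenCV 4.12 (cv2) and the standard library are available. Lean on these libraries where they do the work, as an engineer would, in place of code of your own. Each camera call takes 0.05 s, during which the arm holds its last target. There are 200 camera calls.

## Working session

There is one attempt and no reset: what is moved stays moved. The work goes in short steps, Python scripts to look and compute and a shell command to move; the robot and the scene stay as the last step left them, time stands still between calls to the robot, and variables do not carry over. Pictures are saved under pics/ and viewed, at most 10 in all, crops included, and the job is handed in when it is done.

```bash
ls; mkdir -p pics
python3 - <<'E'
from rig import robot
import cv2,json
o=robot.get_obs();print({k:o[k] for k in('time','position','tool_rot','ft_force','grip_width')},robot.grip_depth)
ims=[]
for n in('scene','top'):
    c=robot.camera(n);im=c.pop('img');print(n,c)
    cv2.imwrite(f'pics/{n}0.png',im[:,:,::-1])
E
```

```text
nudge.py
pics
rig.py
{'time': 0.0, 'position': array([0.23650322, 0.57774322, 0.22158941]), 'tool_rot': array([ 1.93198646e-01,  9.81159091e-01, -9.91974330e-04, -3.71083839e-04]), 'ft_force': array([-0.71818499,  0.04377706,  0.39651931]), 'grip_width': 0.08717018197046245} 0.0187
scene {'fx': 431.1897220353462, 'fy': 431.1897220353462, 'cx': 255.31499682853973, 'cy': 198.23748804273163, 'k1': 0.009444937999548153, 'xyz': array([-0.09900659,  0.7273268 ,  0.44372649]), 'attitude': array([-0.36529841,  0.76441108, -0.48252923,  0.22225731])}
top {'fx': 410.3908298080844, 'fy': 410.3908298080844, 'cx': 254.65405613658078, 'cy': 181.09424166339707, 'k1': -0.027318390339499055, 'xyz': array([0.34076217, 0.23509   , 0.91292174]), 'attitude': array([ 0.71384744, -0.69623588,  0.04932355, -0.05696152])}
```

View pics/scene0.png

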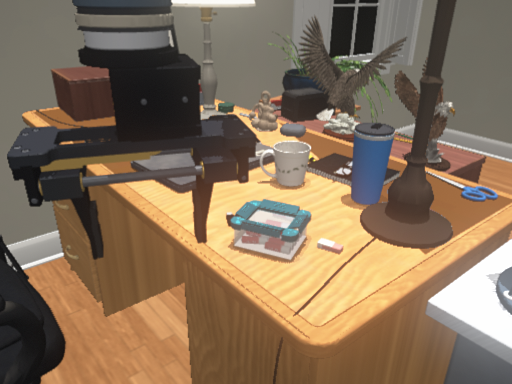

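View pics/top0.png

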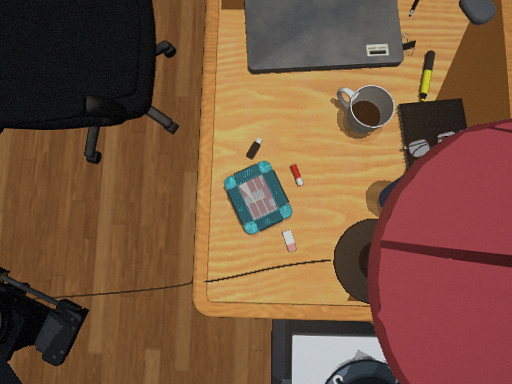

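The scene view shows the box around (270,230) with the eraser at (330,245). In the top view the box is around (258,198), yawed, with its lighter teal fixed corners at about (232,183), (264,168), (285,213) and (251,228). The USB stick is at (255,148), the cell at (296,175) and the eraser at (289,241). I'll zoom in on both views to get accurate corners.

Run:
```python
import cv2,numpy as np
a=cv2.imread('pics/top0.png')[135:255,210:310];b=cv2.imread('pics/scene0.png')[190:265,220:320]
a=cv2.resize(a,None,fx=4,fy=4,interpolation=2);b=cv2.resize(b,None,fx=4,fy=4,interpolation=2)
b=cv2.copyMakeBorder(b,0,a.shape[0]-b.shape[0],0,0,0)
cv2.imwrite('pics/z.png',np.hstack([a,b]))
```

```text
(no output)
```

View pics/z.png

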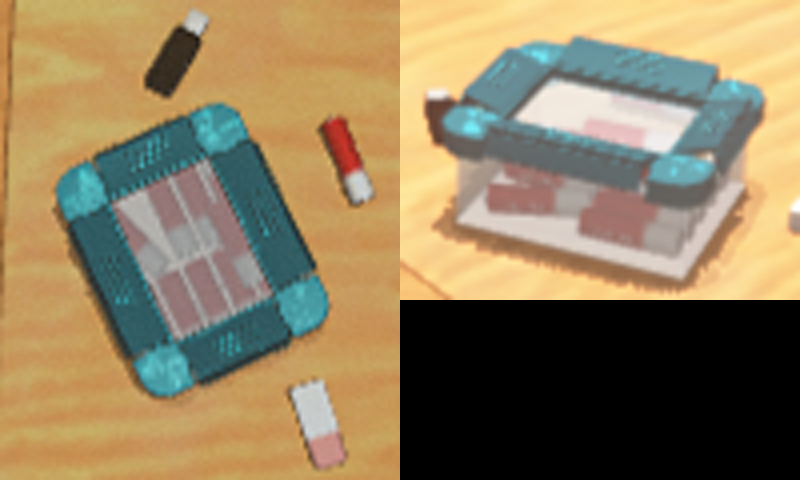

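```bash
cat > h.py <<'E'
import numpy as np,cv2,json
from scipy.spatial.transform import Rotation as R
from scipy.optimize import least_squares
from rig import robot
def proj(c,P):
    p=R.from_quat(c['attitude']).inv().apply(np.atleast_2d(P)-c['xyz']);s=p[:,:2]/p[:,2:]
    s=s*(1+c['k1']*(s**2).sum(1,keepdims=True));return s*[c['fx'],c['fy']]+[c['cx'],c['cy']]
def box(v): # x,y,z0,yaw -> transform
    return lambda L:R.from_euler('z',v[3]).apply(np.atleast_2d(L))+v[:3]
PTS=dict(front=[-.058,0,.056],right=[0,-.046,.056],back=[.058,0,.056],left=[0,.046,.056])
def go(name,dz=0.,ydir=None):
    """tool-axis move to a press point, TCP dz above it; turn to bring tool y along the section"""
    v=json.load(open('box.json'));P=box(v)(PTS[name])[0]+[0,0,dz]
    o=robot.get_obs();T=R.from_quat(o['tool_rot']);d=T.inv().apply(P-o['position'])
    u=R.from_euler('z',v[3]).apply([0,1,0] if name in('front','back') else [1,0,0])
    l=T.inv().apply(u);a=np.arctan2(-l[0],l[1]);a=(a+np.pi/2)%np.pi-np.pi/2
    print(name,'P',P.round(4),'r',np.hypot(*P[:2]).round(3),'tool d',d.round(4),'turn',round(a,3),'q6',o['q'][5].round(2))
E
python3 - <<'E'
from h import *
C={n:robot.camera(n) for n in('top','scene')}
L=np.array([[.053,.041,.056],[.053,-.041,.056],[-.053,-.041,.056],[-.053,.041,.056]])
top=np.array([[82,190],[219,128],[303,303],[163,370]])/4+[210,135]
sc=np.array([[70,122],[141,53],[331,97],[283,170]])/4+[220,190]
f=lambda v:np.r_[(proj(C['top'],box(v)(L))-top).ravel(),(proj(C['scene'],box(v)(L))-sc).ravel()]
s=least_squares(f,[.35,.23,0,.3]);print(s.x,s.fun.round(1))
v=list(s.x);v[2]=0;s2=least_squares(lambda w:f([w[0],w[1],0,w[2]]),[.35,.23,.3]);print(s2.x)
json.dump([s2.x[0],s2.x[1],0,s2.x[2]],open('box.json','w'))
for n in PTS:go(n,.06)
E
```

```text
[ 0.43878278  0.23899816 -0.00321456  0.46423843] [-1.  -0.5 -0.3 -1.2  0.3  0.  -0.1 -0.  -0.2  0.4 -0.1  0.   2.2 -0.5
 -0.1  0.6]
[0.43760747 0.23991074 0.46390254]
front P [0.3857 0.214  0.116 ] r 0.441 tool d [-0.276  -0.2802  0.1063] turn -0.853 q6 -0.18
right P [0.4582 0.1988 0.116 ] r 0.499 tool d [-0.3488 -0.2668  0.1062] turn 0.718 q6 -0.18
back P [0.4895 0.2659 0.116 ] r 0.557 tool d [-0.3523 -0.1929  0.1061] turn -0.853 q6 -0.18
left P [0.417 0.281 0.116] r 0.503 tool d [-0.2795 -0.2063  0.1062] turn 0.718 q6 -0.18
```

The fit puts the box at (0.438, 0.240) with yaw 0.464. I'll move to a hover above the left side with the fingers shut.

The manual's scale: turns go in shares of 2 pi rad. Converting my numbers, 0.12 rad / 6.2832 = 0.0191.

```bash
echo '[{"tx":-0.023, "ty":-0.017, "tz":0.005}, {"tx":-0.023, "ty":-0.017, "tz":0.005}, {"tx":-0.023, "ty":-0.017, "tz":0.005}, {"tx":-0.023, "ty":-0.017, "tz":0.005}, {"tx":-0.023, "ty":-0.017, "tz":0.005}, {"tx":-0.023, "ty":-0.017, "tz":0.005}, {"tx":-0.023, "ty":-0.017, "tz":0.005}, {"tx":-0.023, "ty":-0.017, "tz":0.005}, {"tx":-0.023, "ty":-0.017, "tz":0.005}, {"tx":-0.023, "ty":-0.017, "tz":0.005}, {"tx":-0.023, "ty":-0.017, "tz":0.005}, {"tx":-0.023, "ty":-0.017, "tz":0.005}, {"yaw":0.0191}, {"yaw":0.0191}, {"yaw":0.0191}, {"yaw":0.0191}, {"yaw":0.0191}, {"yaw":0.0191}]' | python3 nudge.py 0 20
python3 - <<'E'
from h import *
c=robot.camera('wrist');im=c['img'][:,:,::-1].copy();cv2.imwrite('pics/w1.png',im)
v=json.load(open('box.json'))
L=np.array([[sx*.053,sy*.041,.056] for sx in(1,-1) for sy in(1,-1)])
for p in proj(c,box(v)(L)): cv2.drawMarker(im,tuple(int(round(t)) for t in p),(0,0,255),0,12,1)
cv2.imwrite('pics/w1m.png',im);go('left',.06)
E
```

```text
time: 1.7
position: [0.415, 0.2848, 0.1625]
tool_rot: [0.529, 0.849, -0.0, -0.0]
ft_force: [-0.3, 0.1, -0.0]
grip_width: 0.0004
grip_force: 0.0
left P [0.417 0.281 0.116] r 0.503 tool d [-0.0044  0.0001  0.0465] turn -0.012 q6 -0.07
```

View pics/w1m.png

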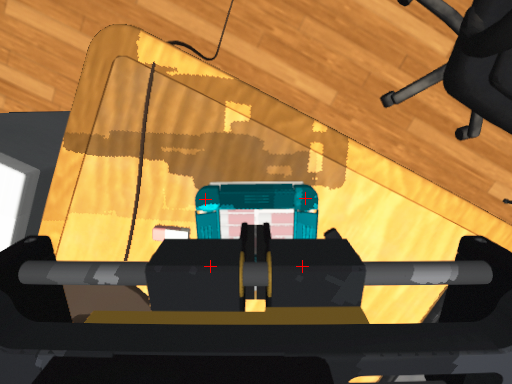

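The predicted marks at (205,199) and (305,199) fall within 1–3 px of the two visible lid corners, about 3 mm at most, so the fit is good. Pressing the left side next.

```bash
echo '[{"tx":-0.003, "tz":0.02}, {"tz":0.03}, {"tz":0.03}, {"tz":0.015}, {"tz":0.004}, {"tz":0.003}, {"tz":0.0025}, {"tz":0.002}, {}]' | python3 nudge.py
python3 - <<'E'
from h import *
go('left')
E
```

```text
time: 2.5
position: [0.4167, 0.2825, 0.0565]
tool_rot: [0.526, 0.851, 0.0, 0.0]
ft_force: [-0.8, 0.7, -0.1]
grip_width: 0.0006
grip_force: 0.3
left P [0.417 0.281 0.056] r 0.503 tool d [-0.0015 -0.0004  0.0005] turn -0.001 q6 -0.09
```

```bash
echo '[{"tz":0.001}, {"tz":0.001}, {}]' | python3 nudge.py; echo '[{"tz":-0.02}, {"tz":-0.03}, {"tz":-0.02}]' | python3 nudge.py
python3 - <<'E'
from h import *
for n in ('back','front','right'):go(n,.03)
E
```

```text
time: 2.75
position: [0.4168, 0.2826, 0.056]
tool_rot: [0.526, 0.85, 0.001, 0.001]
ft_force: [-3.3, 0.5, 14.4]
grip_width: 0.0003
grip_force: 6.8
time: 3.0
position: [0.4171, 0.2823, 0.1259]
tool_rot: [0.526, 0.85, 0.001, 0.001]
ft_force: [0.7, -0.7, 0.4]
grip_width: 0.0006
grip_force: 0.0
back P [0.4895 0.2659 0.086 ] r 0.557 tool d [-0.047   0.0574  0.0401] turn 1.569 q6 -0.09
front P [0.3857 0.214  0.086 ] r 0.441 tool d [-0.0472 -0.0586  0.0398] turn 1.569 q6 -0.09
right P [0.4582 0.1988 0.086 ] r 0.499 tool d [-0.0931 -0.0006  0.04  ] turn -0.001 q6 -0.09
```

Left met hard resistance (14 N) at z = 0.056, so it is down. Front next.

In the tool's units: 0.1207 rad / 6.2832 = 0.0192.

```bash
echo '[{"tx":-0.0236, "ty":-0.0293, "tz":0.005}, {"tx":-0.0236, "ty":-0.0293, "tz":0.005}, {"yaw":0.0192}, {"yaw":0.0192}, {"yaw":0.0192}, {"yaw":0.0192}, {"yaw":0.0192}, {"yaw":0.0192}, {"yaw":0.0192}, {"yaw":0.0192}, {"yaw":0.0192}, {"yaw":0.0192}, {"yaw":0.0192}, {"yaw":0.0192}, {"yaw":0.0192}, {}]' | python3 nudge.py;  python3 - <<'E'
from h import *
go('front')
E
```

```text
time: 4.33
position: [0.3855, 0.2138, 0.1144]
tool_rot: [0.973, 0.229, 0.001, 0.0]
ft_force: [-0.5, -1.0, 0.2]
grip_width: 0.0004
grip_force: 0.0
front P [0.3857 0.214  0.056 ] r 0.441 tool d [ 0.0002 -0.      0.0584] turn -0.002 q6 1.36
```

```bash
echo '[{"tz":0.025}, {"tz":0.02}, {"tz":0.005}, {"tz":0.003}, {"tz":0.0025}, {"tz":0.002}, {"tz":0.001}, {"tz":0.001}, {}]' | python3 nudge.py; echo '[{"tz":-0.02}, {"tz":-0.025}, {}]' | python3 nudge.py;python3 - <<'E'
from h import *
go('back')
E
```

```text
time: 5.08
position: [0.3853, 0.214, 0.056]
tool_rot: [0.973, 0.23, 0.001, 0.0]
ft_force: [-2.8, -1.5, 12.1]
grip_width: 0.0004
grip_force: 6.2
time: 5.33
position: [0.3878, 0.2148, 0.103]
tool_rot: [0.973, 0.23, 0.004, -0.0]
ft_force: [-0.1, 0.5, 0.2]
grip_width: 0.0005
grip_force: 0.0
back P [0.4895 0.2659 0.056 ] r 0.557 tool d [ 1.134e-01 -1.000e-04  4.790e-02] turn 0.001 q6 1.36
```

```bash
echo '[{"tx":0.038}, {"tx":0.038}, {"tx":0.038}, {}, {"tz":0.02}, {"tz":0.016}, {"tz":0.004}, {"tz":0.003}, {"tz":0.0025}, {"tz":0.002}, {"tz":0.001}, {}]' | python3 nudge.py; echo '[{"tz":0.001}, {}]' | python3 nudge.py
```

```text
time: 6.33
position: [0.4872, 0.265, 0.0559]
tool_rot: [0.973, 0.23, 0.001, 0.0]
ft_force: [-4.6, -1.7, 28.9]
grip_width: 0.0003
grip_force: 14.5
time: 6.5
position: [0.4873, 0.2651, 0.0557]
tool_rot: [0.973, 0.23, 0.002, 0.0]
ft_force: [-6.3, -2.5, 33.4]
grip_width: 0.0002
grip_force: 17.5
```

Back is down and hard too. Now I'll lift, turn and line up for the right side.

In the tool's units: -0.1207 rad / 6.2832 = -0.0192.

```bash
echo '[{"tz":-0.025}, {"tz":-0.035}, {"yaw":-0.0192}, {"yaw":-0.0192}, {"yaw":-0.0192}, {"yaw":-0.0192}, {"yaw":-0.0192}, {"yaw":-0.0192}, {"yaw":-0.0192}, {"yaw":-0.0192}, {"yaw":-0.0192}, {"yaw":-0.0192}, {"yaw":-0.0192}, {"yaw":-0.0192}, {"yaw":-0.0192}, {}]' | python3 nudge.py;  python3 - <<'E'
from h import *
PTS['right'][0]=.012
go('right');print(robot.get_obs()['joint_torque'].round(1))
c=robot.camera('scene');a=c['img'][:,:,::-1];b=robot.camera('top')['img'][:,:,::-1]
cv2.imwrite('pics/s2.png',cv2.resize(np.hstack([a[:,60:],b[90:384,180:][:,:].copy() if 0 else b[:,180:]]),None,fx=1,fy=1)[:, :800])
E
```

```text
time: 7.83
position: [0.4861, 0.2646, 0.1104]
tool_rot: [0.525, 0.851, -0.0, -0.0]
ft_force: [-0.3, -0.9, 0.1]
grip_width: 0.0004
grip_force: 0.0
right P [0.4689 0.2041 0.056 ] r 0.511 tool d [-0.0464 -0.0424  0.0544] turn 0.0 q6 -0.17
[ -0.  -41.  -12.    0.    0.1  -0.7]
```

View pics/s2.png

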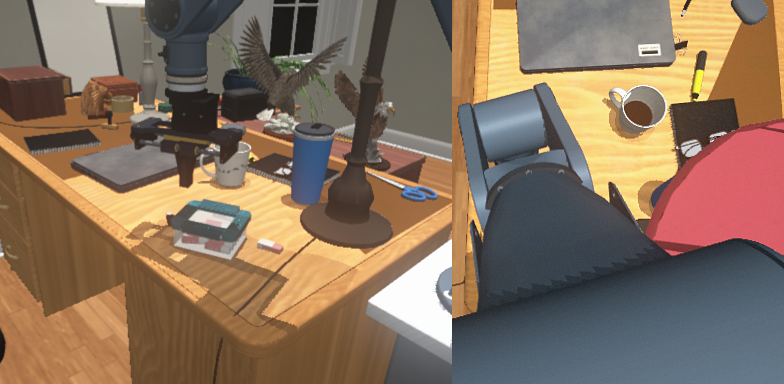

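The scene view shows the gripper clear, above the back of the box, with the lid at about (212,215). In the top view the forearm's right edge at (650,250) is close to the shade, so I'll creep right and watch the joint 1 torque.

```bash
cat > t.py <<'E'
from h import *
PTS['right'][0]=.012
go('right');o=robot.get_obs();print(o['joint_torque'].round(2),o['ft_force'].round(1),o['position'].round(4))
E
echo '[{"tx":-0.006, "ty":-0.014}, {"tx":-0.006, "ty":-0.014}, {"tx":-0.006, "ty":-0.014}, {"tx":-0.005}, {}]' | python3 nudge.py|head -2; python3 t.py;  echo '[{"tx":-0.004}, {"tx":-0.004}, {}]' | python3 nudge.py|head -2; python3 t.py
python3 - <<'E'
from h import *
# forearm geometry check: L1,L2 from two poses (radial), h-Lt from z
o=robot.get_obs();q=np.array([[1.004,.527,1.433],o['q'][:3]]);r=np.array([.6243,np.hypot(*o['position'][:2])])
A=np.c_[np.sin(q[:,1]),np.sin(q[:,1]+q[:,2])];L=np.linalg.solve(A,r);print('L',L,'q',o['q'].round(3),'elbow r',L[0]*np.sin(q[1,1]),'h-Lt',o['position'][2]-L@[np.cos(q[1,1]),np.cos(q[1,1]+q[1,2])])
E
```

```text
time: 8.35
position: [0.4598, 0.2249, 0.1103]
right P [0.4689 0.2041 0.056 ] r 0.511 tool d [-0.0227 -0.0011  0.0543] turn -0.005 q6 -0.22
[-2.000e-02 -3.798e+01 -9.620e+00  1.000e-02  2.200e-01 -6.000e-02] [ 0.3  0.2 -0.2] [0.4598 0.2249 0.1103]
time: 8.6
position: [0.4646, 0.2183, 0.1102]
right P [0.4689 0.2041 0.056 ] r 0.511 tool d [-0.0146 -0.0025  0.0542] turn -0.003 q6 -0.24
[-6.000e-02 -3.805e+01 -1.054e+01  3.000e-02  7.000e-02 -4.000e-02] [-0.   0.  -0.7] [0.4646 0.2183 0.1102]
L [0.28563048 0.51949661] q [ 0.221  0.551  1.815 -0.     0.774 -0.24 ] elbow r 0.14953140867539605 h-Lt 0.23770804331972772
```

No contact so far: joint 1 torque is about 0. I'll keep creeping.

```bash
for i in 1; do echo '[{"tx":-0.002}, {"tx":-0.002}, {"tx":-0.001}, {}]' | python3 nudge.py|head -1; done; python3 t.py
python3 - <<'E'
from h import *
a=robot.camera('top')['img'][100:,200:,::-1]
cv2.imwrite('pics/t3.png',cv2.resize(a,None,fx=2,fy=2))
E
```

```text
time: 8.93
right P [0.4689 0.2041 0.056 ] r 0.511 tool d [-0.0102 -0.0012  0.054 ] turn -0.002 q6 -0.25
[-6.000e-02 -3.796e+01 -1.065e+01  4.000e-02  6.000e-02 -1.000e-02] [-0.2  0.3  0.4] [0.4654 0.2138 0.11  ]
```

View pics/t3.png

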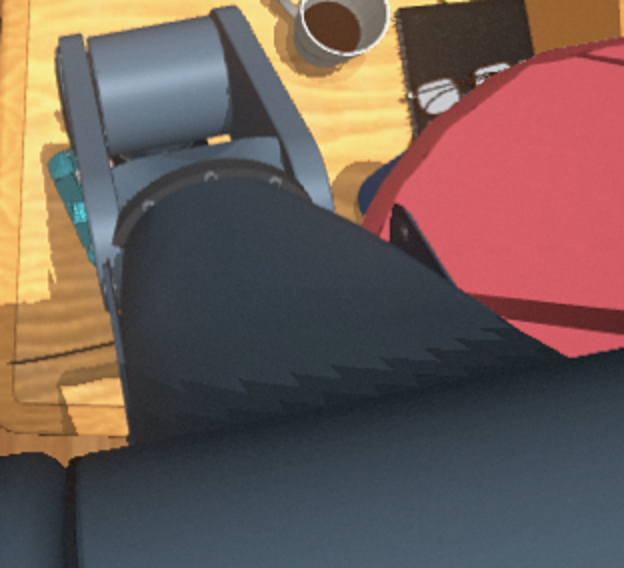

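The forearm bracket at (400,240) is right beside the shade edge. Torques still show no contact, so I'll go on in small steps.

```bash
echo '[{"tx":-0.001}, {"tx":-0.001}, {"tx":-0.001}, {}]' | python3 nudge.py|head -1; python3 t.py; echo '[{"tx":-0.001}, {"tx":-0.001}, {"tx":-0.001}, {}]' | python3 nudge.py|head -1; python3 t.py
```

```text
time: 9.32
right P [0.4689 0.2041 0.056 ] r 0.511 tool d [-0.0072 -0.0012  0.0541] turn -0.002 q6 -0.26
[-1.000e-02 -3.797e+01 -1.062e+01  4.000e-02  6.000e-02 -1.000e-02] [-0.5  0.1  0.4] [0.4668 0.2111 0.1101]
time: 9.65
right P [0.4689 0.2041 0.056 ] r 0.511 tool d [-0.0042 -0.0012  0.0541] turn -0.002 q6 -0.26
[-1.000e-02 -3.798e+01 -1.062e+01  4.000e-02  6.000e-02 -1.000e-02] [ 0.3 -0.5  0.9] [0.4681 0.2084 0.1101]
```

```bash
echo '[{"tx":-0.001}, {"tx":-0.001}, {"tx":-0.001}, {"tz":0.005}, {"tz":0.005}, {"tz":0.005}, {}]' | python3 nudge.py|head -1; python3 t.py; echo '[{"tz":0.007}, {"tz":0.007}, {"tz":0.007}, {"tz":0.006}, {"tz":0.002}, {}]' | python3 nudge.py|head -1; python3 t.py
```

```text
time: 10.23
right P [0.4689 0.2041 0.056 ] r 0.511 tool d [-0.0016 -0.0001  0.0378] turn -0.002 q6 -0.27
[ -0.08 -38.58 -10.12   0.04  -0.05   0.  ] [ 0.6 -1.2  1.5] [0.4684 0.2057 0.0938]
time: 10.73
right P [0.4689 0.2041 0.056 ] r 0.511 tool d [-0.0015 -0.0005  0.0092] turn -0.002 q6 -0.27
[-4.000e-02 -3.904e+01 -8.450e+00  4.000e-02  2.000e-02  0.000e+00] [ 0.1 -0.5 -0.6] [0.4688 0.2057 0.0652]
```

```bash
echo '[{"tz":0.003}, {"tz":0.0025}, {"tz":0.002}, {"tz":0.001}, {"tz":0.001}, {"tz":0.001}, {}]' | python3 nudge.py; python3 t.py
```

```text
time: 11.32
position: [0.4695, 0.2059, 0.0563]
tool_rot: [0.526, 0.85, 0.0, 0.0]
ft_force: [-1.0, -2.0, 6.6]
grip_width: 0.0007
grip_force: 3.4
right P [0.4689 0.2041 0.056 ] r 0.511 tool d [-0.0013 -0.0013  0.0003] turn -0.002 q6 -0.27
[  0.35 -36.09  -7.71   0.22  -0.27   0.  ] [-1.  -2.   6.6] [0.4695 0.2059 0.0563]
```

Contact force is 6.6 N at 0.0563. I'll press 1 mm more to confirm it is hard, then go up, back off left and look.

```bash
echo '[{"tz":0.001}, {"tz":0.0005}, {}]' | python3 nudge.py; echo '[{"tz":-0.01}, {"tz":-0.02}, {"tz":-0.02}, {"tx":0.02, "tz":-0.01}, {"tx":0.03, "tz":-0.01}, {"tx":0.035, "tz":-0.01}, {"tx":0.035}, {"tx":0.035}, {"tx":0.035}, {"tx":0.035}, {}]' | python3 nudge.py | head -2
python3 - <<'E'
from h import *
a=robot.camera('top')['img'][135:255,210:310,::-1];b=robot.camera('scene')['img'][190:265,220:320,::-1]
a=cv2.resize(a,None,fx=4,fy=4,interpolation=2);b=cv2.resize(b,None,fx=4,fy=4,interpolation=2)
b=cv2.copyMakeBorder(b,0,a.shape[0]-b.shape[0],0,0,0)
cv2.imwrite('pics/z2.png',np.hstack([a,b]))
E
```

```text
time: 11.57
position: [0.4696, 0.2059, 0.056]
tool_rot: [0.526, 0.85, 0.0, 0.001]
ft_force: [-2.1, -2.0, 16.3]
grip_width: 0.0006
grip_force: 8.4
time: 12.48
position: [0.366, 0.4123, 0.1343]
```

View pics/z2.png

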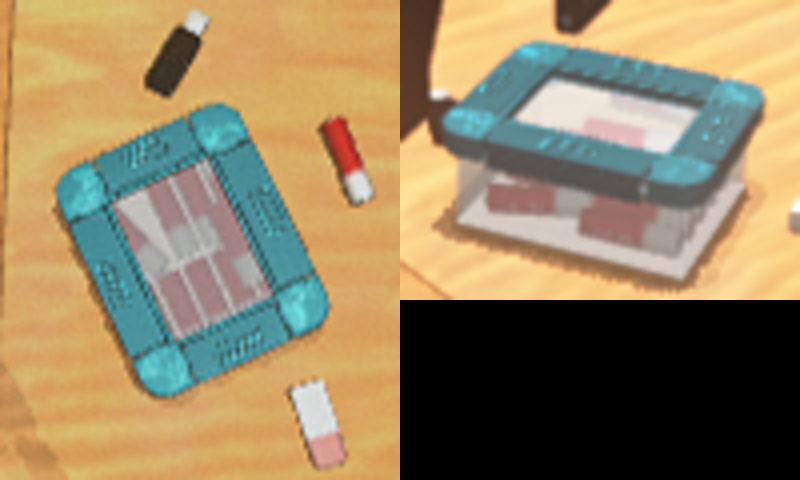

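All four sections are now flush with the corners in both views. The box corners at (82,190), (219,128), (303,303) and (163,370) have not moved, and neither have the small things.

```bash
python3 -c "
from rig import robot
print(robot.hand_in())"
```

```text
the job is handed in; nothing more can be done
None
```

I pressed all four rim sections down flush, with the box and the small things still in place in the last pictures, and handed the job in at about 12.5 s; no verdict was returned.

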